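# Hang the caddy on the bathroom rail

### The arm

A 6-joint arm with a two-finger parallel gripper is mounted at the origin on the work surface. World frame = base frame: x ahead of the robot, y to its left, z up, the work surface at z = 0. Lengths are in m, angles in degrees, forces in N, time in s.
With the tool pointing down it reaches from about 0.275 to 0.825 m from the base axis. Payload 5.2 kg.
Tool frame: the origin (TCP) lies between the finger pads, 19 mm behind the fingertips; this is the grasp point; z points along the fingers, y is the line along which they close (so a half turn about z gives the same grasp; the last joint's range is limited). The gripper opens to 93 mm and grips with 3 to 60 N. Pads are 15 mm wide; open, the fingers measure 128 mm over their backs; the gripper's body (75 mm by 188 mm) begins 65 mm behind the grasp point.
Start: joints at [64.928, 14.817, 87.949, -0, 77.235, -11.62], TCP at [0.128, 0.535, 0.237] pointing down, gripper open.
Joint ranges: [-179.93, 179.93], [-52.35, 119.4], [10.71, 147.94], [-69.91, 249.91], [12.55, 155.21], [-178.61, 178.61]. Speed limits (degrees/s): [147.25, 147.25, 180, 180, 180, 180].

### API

Orientations are given as [roll, pitch, yaw] about the fixed x, y, z axes, in that order (R = Rz(yaw) Ry(pitch) Rx(roll)).
In Python, from workcell import ctrl gives the robot as it stands.
- The arm moves only by the tool jog_arm, never from a script. Its arguments are lists of equal length, an entry for each row: "linear": the shift along the tool's x, y, z in units of 30 mm (1.0 is 30 mm), a list of three; "twist": the turn, a rotation vector about the tool's x, y, z in units of 5 degrees (1.0 is 5 degrees), a list of three. In form: {"linear": [[x, y, z], ...], "twist": [[ax, ay, az], ...]}. A call has 1 to 10 rows; each row shifts and turns the commanded pose from where the row before left it, along the tool's axes as they then stand; what a row does not reach is not made up. A row lasts 1/10 s, in which the tool goes at most 50 mm and 8.59 degrees, less where a joint would pass 70% of its speed; a pose out of reach is approached as far as the arm can. A call is refused whole if a number of a shift passes 1 or a number of a turn 1, either way. A call with a gripper value outside its range is refused whole. "hand" is the closure, from -1 (fully open) to 1 (shut), set as the call begins (left out, the last holds). The fingers move at their own pace and stop on an object; "grip_force" is the grip in N (left out, the last holds). Time passes only in rows, so rows that do not move let the fingers close. It gives the time, the measured TCP pose, the force, the opening and the grip force at its end, in the units of the state.
- ctrl.sense(): the state, without advancing time (a new reading comes with each control period).
- ctrl.grab_frame(name): name is "scene" or "top" or "wrist"; returns the picture (480x640x3 uint8, red, green, blue); there is no depth.
- ctrl.get_calibration(name): a dict with "intrinsics" (3x3 intrinsics, pixels), "position" and "attitude" of the camera in the world; the wrist camera has in their place "tool_from_camera" (4x4, takes a point from camera to tool coordinates, whose origin is the TCP and whose axes are the flange's). Camera axes: x right, y down, z forward; pixel columns grow to the right and rows downward; lengths in m; the calibration is good to about 2 mm. A picture is of the moment at which its call begins: read the wrist's pose just before it. get_calibration takes no time and is no camera call.
- ctrl.sign_off(): hands the job in; it is judged then, once.
The state is a dict: "clock": time; "joint_pos": joint angles; "qd": joint speeds; "tau": joint torques, N m; "tool_pos": TCP position; "ee_rot": TCP orientation; "wrist_force": force on the tool from outside, world axes, zero at the start; "moment": the same for the moment, N m; "width": opening from 0.0 (shut) to 1.0 (fully open); "finger_force": force on a finger pad.
Only numpy, scipy, OpenCV 4.12 (cv2) and the standard library are available. Lean on these libraries where they do the work, as an engineer would, in place of code of your own. Each camera call takes 0.05 s, during which the arm holds its last target. There are 200 camera calls.

### The job

Pick up the white brush caddy by its upright grip, lift its hook over the front lip of the wash-top rail where the rail is open, and lower it until the hook sits fully down in the groove. Then slide it along the rail, under the keeper strip, until it butts against the end stop, let go, and leave the soap bottle, tumbler and jar where they are. The rail was clamped by hand, so feel for its depth and height and never press the caddy on it with more than 25 N.

Things in the scene. Friction and masses are not known exactly. Their poses are not given: they have to be found in the camera images.
- caddy: Loose white plastic caddy, 0.25 to 0.5 kg, upright on the wash-top. Tray 70 (x) x 90 (y) x 50 mm high; origin at centre of underside, z up, +x towards its hook, which starts pointing roughly away from the robot. Back plate 80 mm wide (y), outer face at x = 35 mm, from the base up to the hook at z = 101 mm. Brush and soap inside are fixed. Hung, it leans forward up to 5 degrees.
- grip (a point): Point in the caddy's upright central grip, at caddy (0, 0, 110) mm; axes as the caddy's. The grip is 30 (x) x 16 (y) mm, top at z = 126 mm, clear on both y sides above the tray rim (z = 50): put the TCP here, fingers closing along the caddy's y.
- hook_tip (a point): Middle of the lower edge of the hook's tongue, at caddy (48, 0, 71) mm; axes as the caddy's. Hook 40 mm wide (y): a bridge (underside z = 95, top 101 mm) from the back plate to x = 50.5 mm, and from its end a tongue 5 mm thick (x = 45.5 to 50.5) down to z = 71, 24 mm long. Throat between tongue and back plate: 10.5 mm.
- rack: Fixed steel rack, origin on the wash-top; +x away from the robot side, z up. Base and posts lie behind (x = 0 to 90 mm, up to z = 145). An aluminium rail along y, -160 to 160 mm, is clamped to it by hand: the whole rail is really up to 7 mm nearer or farther (x) and up to 6 mm higher or lower than NOMINAL, unreported and different each time; y is true. It is firm and level.
- groove_open (a point): NOMINAL middle of the groove floor in the open length, at rack (-4.5, -30, 115) mm; axes as the rack's. A good place to lower the hook. Nominal groove 9 mm wide, rack x = -9 to 0, floor z = 115, open above from y = -154 to 60.
- lip (a point): NOMINAL middle of the front lip's top edge above groove_open, at rack (-11.5, -30, 135) mm: 20 mm above the groove floor. Lip 5 mm thick (rack x = -14 to -9), its front face runs down to z = 50. The back wall behind the groove (front face x = 0, 5 mm thick) rises to z = 170, 35 mm above the lip, so a hook held above the lip and moved to +x meets it.
- keeper (a point): NOMINAL middle of the near edge of the keeper strip's underside, at rack (-4.5, 60, 151) mm. The strip covers the groove (rack x = -9 to 0) from y = 60 to 160, z = 151 to 156: no hook can be lowered there, only slid in along +y with the hook fully down, then 6 mm free above its bridge.
- groove_stop (a point): NOMINAL middle of the groove floor at the end stop's face, at rack (-4.5, 125, 115) mm. The stop is a grey block filling the groove from y = 125 to 160, as high as the lip. When the caddy butts, hook_tip stands 20 mm before this face (rack y = 105).
- soap: Bystander: white soap bottle with steel cap, 60 mm diameter, 150 mm high, beyond the stop end (+y) of the rack; origin at centre of underside.
- tumbler: Bystander: white ceramic tumbler, 72 mm diameter, 100 mm high, beyond the other end (-y) of the rack; origin at centre of underside.
- jar: Bystander: glass jar with steel lid, 66 mm diameter, 80 mm high, behind the rack; origin at centre of underside.
There are look-alikes about, which are no part of the job. Leave any orange look-alike of the caddy alone.

How it is judged (in metres and radians):
On the way:
1. the hook is lowered, in the grip, behind the lip in the open length of the rail (z of hook_tip in the frame of rack between 0.1 and 0.125 m and x of hook_tip in the frame of rack between -0.02 and 0.009 m and contact force between caddy and the fingers above 1 N and y of hook_tip in the frame of rack between -0.15 and 0.045 m), for 0.2 s.
At the end, for the whole second after the job is handed in: The caddy hangs at rest and released on the rail, its hook down in the groove behind the lip (tip no more than 10 mm above the nominal groove floor, the clamp setting included), within 5 mm of butting against the end stop, upright within 0.2 rad (z of hook_tip in the frame of rack between 0.1 and 0.125 m and x of hook_tip in the frame of rack between -0.02 and 0.009 m and y of hook_tip in the frame of rack between 0.1 and 0.11 m and angle between caddy's own z axis and vertical below 0.2 rad and contact force between caddy and rack above 0.5 N and contact force between caddy and the fingers below 0.1 N and linear speed of caddy below 0.02 m/s); the robot touches nothing.
It fails at once if the held caddy is pressed on the rack or rail with more than 25 N (contact force between caddy and rack above 25 N and contact force between caddy and the fingers above 2 N).
It fails at once if the soap is shifted more than 15 mm (distance of soap from where it was at the start of the episode above 0.015 m).
It fails at once if the tumbler is shifted more than 15 mm (distance of tumbler from where it was at the start of the episode above 0.015 m).
It fails at once if the jar is shifted more than 15 mm (distance of jar from where it was at the start of the episode above 0.015 m).
It also fails if it takes over 61 s, if anything falls off the work surface, if the arm or the gripper's body presses on something with over 40 N, if the wrist force passes 120 N, or if a joint passes its speed limit or range.

## Working session

There is one attempt and no reset: what is moved stays moved. The work goes in short steps, Python scripts to look and compute and a tool call to move; the robot and the scene stay as the last step left them, time stands still between calls to the robot, and variables do not carry over. Pictures are saved under pics/ and viewed, at most 10 in all, crops included, and the job is handed in when it is done.

Besides the shell and the picture viewer there is one more tool, called after "Request:" as a command line: name --argument value ..., lists and objects as JSON in quotes. jog_arm: Moves the arm, as the interface text tells. Its arguments: {"type":"object","properties":{"linear":{"type":"array"},"twist":{"type":"array"},"hand":{"type":"number"},"grip_force":{"type":"number"}},"required":["linear","twist"]}

```bash
mkdir -p pics; python3 - <<'E'
from workcell import ctrl
import cv2
for n in("scene","top"):
    cv2.imwrite(f"pics/{n}0.png",ctrl.grab_frame(n)[:,:,::-1]); print(n,ctrl.get_calibration(n))
print(ctrl.get_calibration("wrist")); print(ctrl.sense())
E
```

```text
scene {'intrinsics': array([[480.57257729,   0.        , 313.65347838],
       [  0.        , 480.57257729, 244.34780275],
       [  0.        ,   0.        ,   1.        ]]), 'position': array([ 1.04378754, -0.45162828,  0.57072274]), 'attitude': array([-1.25999217e+02, -8.71061804e-02,  4.47430131e+01])}
top {'intrinsics': array([[472.97755732,   0.        , 319.79968078],
       [  0.        , 472.97755732, 237.94719632],
       [  0.        ,   0.        ,   1.        ]]), 'position': array([ 0.51130373, -0.01104657,  1.04890931]), 'attitude': array([-174.84762736,    0.75151603,  -89.35470342])}
{'intrinsics': array([[343.68646964,   0.        , 320.12937974],
       [  0.        , 343.68646964, 237.32394543],
       [  0.        ,   0.        ,   1.        ]]), 'tool_from_camera': array([[ 6.51551283e-04, -9.54175513e-01, -2.99246830e-01,
         8.50189801e-02],
       [ 9.99999703e-01,  4.98405337e-04,  5.88092848e-04,
         1.79351047e-04],
       [-4.11997578e-04, -2.99247124e-01,  9.54175555e-01,
        -1.47368228e-01],
       [ 0.00000000e+00,  0.00000000e+00,  0.00000000e+00,
         1.00000000e+00]])}
{'clock': 0.1, 'joint_pos': array([ 6.49279606e+01,  1.48548604e+01,  8.80033076e+01, -1.45942245e-04,
        7.72346627e+01, -1.16197725e+01]), 'qd': array([ 0.01437293, -0.01140901, -0.1652711 , -0.02683454, -0.06983816,
       -0.04565441]), 'tau': array([ 1.36771530e-03, -4.38215590e+01, -2.84640205e+01,  7.18287332e-02,
        3.62306123e-02, -1.69731697e-05]), 'tool_pos': array([0.12773431, 0.53449862, 0.23671342]), 'ee_rot': array([-1.79909043e+02, -1.85582136e-02,  1.66547751e+02]), 'wrist_force': array([0.29732325, 0.70827423, 0.38724468]), 'moment': array([-0.01182987,  0.03794504,  0.04703262]), 'finger_force': 0.0, 'width': 1.000367387080544}
```

View pics/scene0.png

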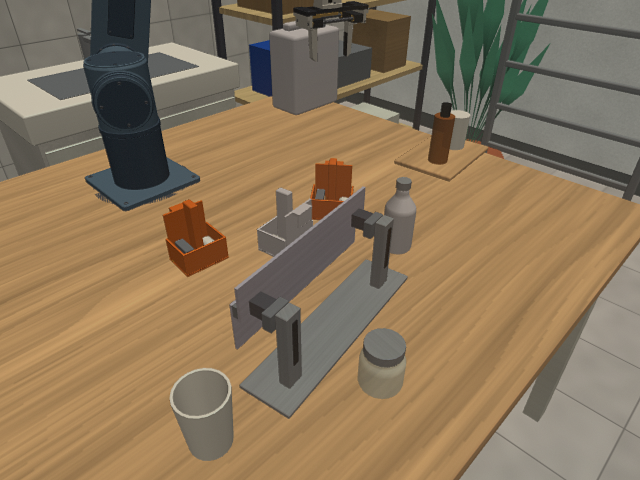

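View pics/top0.png

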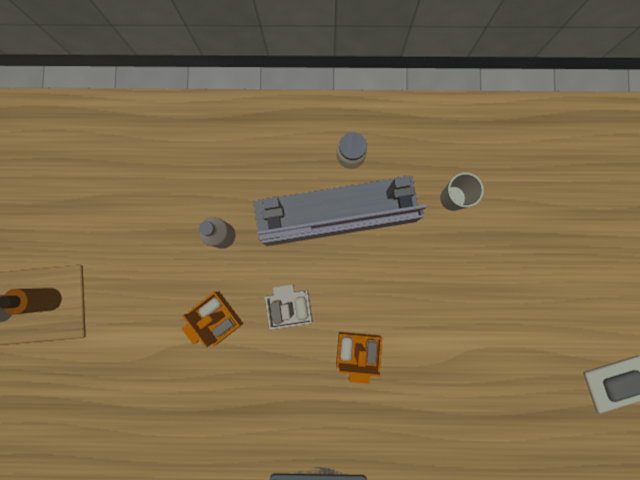

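The scene shows two orange look-alikes (top image, about (212,320) and (360,355)) and one white caddy at (288,308) with its hook pointing up in the image, which is away from the robot. The white one fits. I'll confirm it in one enlarged crop.

```bash
python3 - <<'E'
import cv2
a=cv2.imread("pics/top0.png")[165:340,235:435]
cv2.imwrite("pics/c1.png",cv2.resize(a,None,fx=4,fy=3.4286 if 0 else 3.4,interpolation=cv2.INTER_CUBIC)[:600])
b=cv2.imread("pics/scene0.png")[150:300,220:420]
cv2.imwrite("pics/c2.png",cv2.resize(b,None,fx=4,fy=4,interpolation=cv2.INTER_CUBIC))
E
```

```text
(no output)
```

View pics/c1.png

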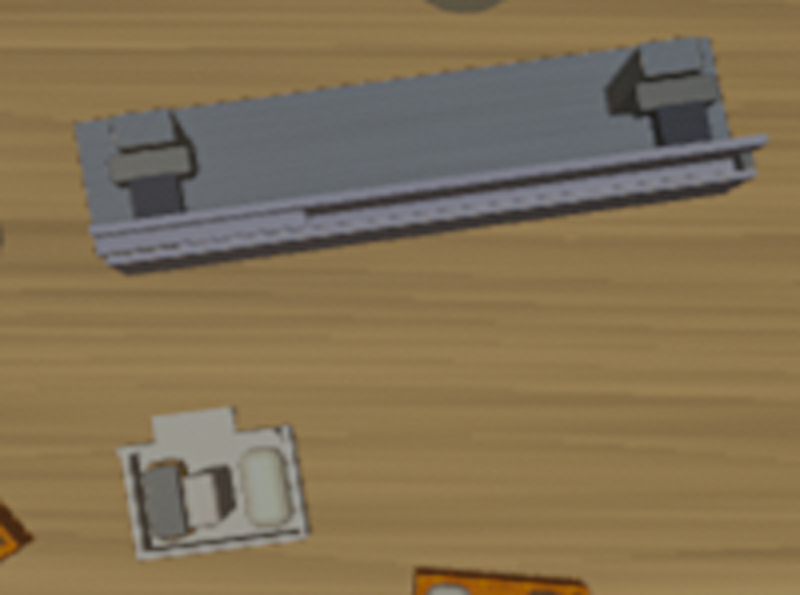

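View pics/c2.png

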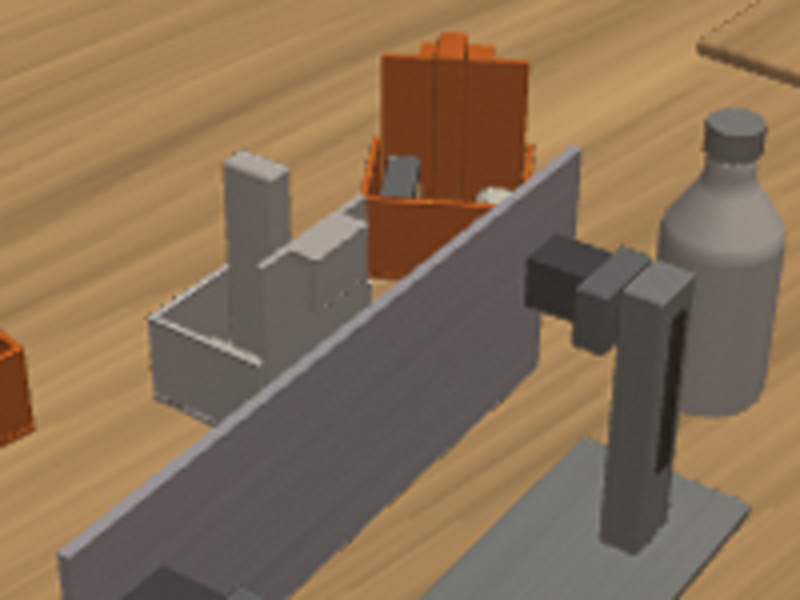

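The crops confirm it: white caddy with its grip top at about (200,500) in c1, bridge edge (153,418)–(232,407), tray front corners (140,557) and (310,533). The rail's back wall top runs from (92,228) to (766,138), with the keeper edge at about x=305, on the left (+y).

```bash
cat > h.py <<'E'
import numpy as np, cv2
from scipy.spatial.transform import Rotation as R
from scipy.optimize import least_squares
from workcell import ctrl
def cam(n):
    c=ctrl.get_calibration(n); return np.array(c["intrinsics"]),np.array(c["position"]),R.from_euler("xyz",c["attitude"],degrees=True).as_matrix()
def proj(C,P):
    K,p,r=C; q=(np.atleast_2d(P)-p)@r@K.T; return q[:,:2]/q[:,2:]
def tf(s,P): # s=x,y,yaw
    c,n=np.cos(s[2]),np.sin(s[2]); P=np.asarray(P,float)
    return np.c_[s[0]+c*P[:,0]-n*P[:,1], s[1]+n*P[:,0]+c*P[:,1], P[:,2]]
def c1(a): a=np.array(a,float); return np.c_[(a[:,0]+.5)/4-.5+235,(a[:,1]+.5)/3.4-.5+165]
def c2(a): a=np.array(a,float); return np.c_[(a[:,0]+.5)/4-.5+220,(a[:,1]+.5)/4-.5+150]
E
python3 - <<'E'
from h import *
T=cam("top");S=cam("scene")
O=np.array([[-35,45,50],[-35,-45,50],[50.5,20,101],[50.5,-20,101],[15,8,126],[15,-8,126],[-15,-8,126],[-15,8,126]])/1e3
uv=c1([[140,557],[310,533],[153,418],[232,407],[186,475],[213,472],[217,525],[189,528]])
f=lambda s:(proj(T,tf(s,O))-uv).ravel()
r=least_squares(f,[.4,.05,0]);print("caddy",r.x,np.degrees(r.x[2]),r.fun.reshape(-1,2).round(1).tolist())
O2=np.array([[-15,-8,126],[15,-8,126],[-15,8,126],[50.5,-20,101]])/1e3
print("scene pred c2",((proj(S,tf(r.x,O2))-[220,150])*4).round())
# rail: state x,y,yaw,dx,dz ; wall top back edge x=5
def rail(s,P): P=np.array(P)/1e3; P=P+[s[3],0,s[4]]; return tf(s[:3],P)
rt=[[5,160,170],[5,-160,170],[-14,-160,135],[-14,160,135],[-9,60,156],[0,60,156]]
rtuv=c1([[90,226],[766,135],[752,178],[108,263],[306,226],[304,208]])
rs=[[5,160,170],[5,-160,170]]; rsuv=c2([[580,150],[65,553]])
base=[[90,0,10]]
def g(s):
    return np.r_[(proj(T,rail(s,rt))-rtuv).ravel(),(proj(S,rail(s,rs))-rsuv).ravel(),s[3]/.02]
r=least_squares(g,[.6,0,.1,0,0]);print("rail",r.x,np.degrees(r.x[2]),r.fun[:-1].reshape(-1,2).round(1).tolist())
# base rear corners at z~10
K,p,rr=T
for z in(.008,.012):
  for q in c1([[76,123],[710,38]]):
    d=rr@np.linalg.inv(K)@[*q,1]; P=p+d*(z-p[2])/d[2]
    c,n=np.cos(r.x[2]),np.sin(r.x[2]);e=P[:2]-r.x[:2]; print(z,c*e[0]+n*e[1],-n*e[0]+c*e[1])
E
```

```text
caddy [0.45086044 0.06746382 0.16167608] 9.263356913543305 [[-0.3, 0.7], [-0.2, 1.2], [-0.2, -0.6], [-0.1, -0.4], [-1.2, 0.0], [0.2, -0.3], [1.5, -0.4], [0.3, -0.0]]
scene pred c2 [[218. 156.]
 [269. 175.]
 [239. 142.]
 [315. 256.]]
rail [ 6.23558893e-01 -3.96331252e-02  1.65497139e-01  4.70511041e-09
  1.47084740e-03] 9.482287573719207 [[-0.2, -0.1], [-0.0, 0.3], [1.4, 0.1], [-0.7, 0.5], [0.0, -0.2], [-0.2, 0.4], [0.6, -0.5], [0.1, 0.7]]
0.008 0.09380579198896793 0.17878100019614554
0.008 0.09443812546760333 -0.1790858622352092
0.012 0.09303793358932863 0.1782733985729983
0.012 0.09366783714070163 -0.17821825524655555
```

Request:
jog_arm --linear '[[-0.94,-0.84,0],[-0.94,-0.84,0],[-0.94,-0.84,0],[-0.94,-0.84,0],[-0.94,-0.84,0],[-0.94,-0.84,0],[-0.94,-0.84,0],[-0.94,-0.84,0],[-0.94,-0.84,0],[-0.94,-0.84,0]]' --twist '[[0,0,0],[0,0,0],[0,0,0],[0,0,0],[0,0,0],[0,0,0],[0,0,0],[0,0,0],[0,0,0],[0,0,0]]'

```text
clock: 1.1
tool_pos: [0.3439, 0.2228, 0.2373]
ee_rot: [-180.0, -0.0, 166.6]
wrist_force: [0.0, 0.8, 0.1]
width: 0.999
finger_force: 0.0
```

Request:
jog_arm --linear '[[-0.94,-0.84,0],[-0.94,-0.84,0],[-0.94,-0.84,0],[-0.94,-0.84,0],[0,0,0],[0,0,0],[0,0,0],[0,0,0],[0,0,0],[0,0,0]]' --twist '[[0,0,0],[0,0,0],[0,0,0],[0,0,0],[0,0,1],[0,0,1],[0,0,1],[0,0,1],[0,0,1],[0,0,1]]'

```text
clock: 2.1
tool_pos: [0.4295, 0.0999, 0.2371]
ee_rot: [-180.0, -0.0, 136.3]
wrist_force: [0.8, -0.5, 0.5]
width: 1.001
finger_force: 0.0
```

Request:
jog_arm --linear '[[0,0,0],[0,0,0],[0,0,0],[0,0,0],[0,0,0],[0,0,0],[0,0,0],[0,0,0],[0,0,0],[0,0,0]]' --twist '[[0,0,1],[0,0,1],[0,0,1],[0,0,1],[0,0,1],[0,0,1],[0,0,1],[0,0,1],[0,0,1],[0,0,1]]'

```text
clock: 3.1
tool_pos: [0.4295, 0.0999, 0.2371]
ee_rot: [-179.9, 0.0, 86.3]
wrist_force: [-0.0, 0.7, 0.8]
width: 1.0
finger_force: 0.0
```

Request:
jog_arm --linear '[[0,0,0],[0,0,0],[0,0,0],[0,0,0],[0,0,0],[0,0,0],[0,0,0],[0,0,0],[0,0,0],[0,0,0]]' --twist '[[0,0,1],[0,0,1],[0,0,1],[0,0,1],[0,0,1],[0,0,1],[0,0,1],[0,0,1],[0,0,1],[0,0,1]]'

```text
clock: 4.1
tool_pos: [0.4295, 0.1, 0.2371]
ee_rot: [-180.0, 0.0, 36.3]
wrist_force: [-0.1, 0.3, -0.5]
width: 1.005
finger_force: 0.0
```

Request:
jog_arm --linear '[[0,0,0],[0,0,0],[0,0,0],[0,0,0],[0,0,0],[0,0,0],[0,0,0]]' --twist '[[0,0,1],[0,0,1],[0,0,1],[0,0,1],[0,0,1],[0,0,0.4],[0,0,0]]'

```text
clock: 4.8
tool_pos: [0.4295, 0.1, 0.2371]
ee_rot: [-180.0, 0.0, 9.5]
wrist_force: [0.4, 0.1, -0.5]
width: 0.998
finger_force: 0.0
```

Request:
jog_arm --linear '[[0.26,0.6,0],[0.26,0.59,0],[0,0,0]]' --twist '[[0,0,0],[0,0,0],[0,0,0]]'

```text
clock: 5.1
tool_pos: [0.4521, 0.066, 0.2373]
ee_rot: [180.0, -0.0, 9.5]
wrist_force: [0.0, -0.3, -0.3]
width: 0.999
finger_force: 0.0
```

```bash
python3 - <<'E'
from h import *
print(ctrl.sense()["tool_pos"]); a=ctrl.grab_frame("wrist")[:,:,::-1]
cv2.imwrite("pics/w1.png",a)
E
```

```text
[0.45207715 0.06599931 0.23727055]
```

View pics/w1.png

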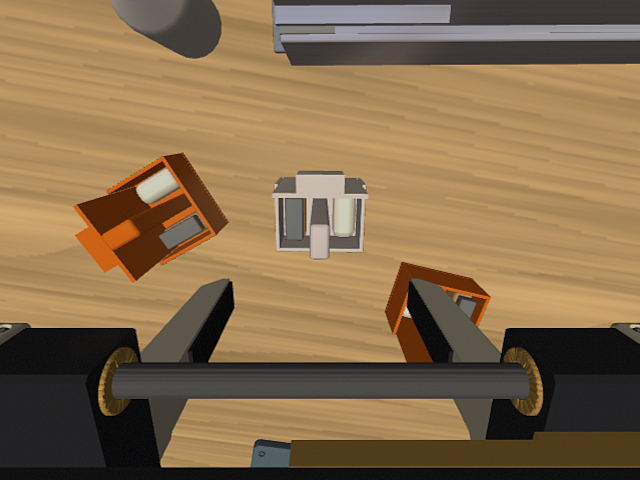

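The wrist view shows the caddy at (320,220), with its grip top roughly (310–329, 225–258), bridge edge (297–344, 171), and tray corners (276,252) and (365,250). The keeper's near end is at (450,5–22).

```bash
cat >> h.py <<'E'
def wcam(p,e):
    c=ctrl.get_calibration("wrist");M=np.array(c["tool_from_camera"]);Rt=R.from_euler("xyz",e,degrees=True).as_matrix()
    return np.array(c["intrinsics"]),np.array(p)+Rt@M[:3,3],Rt@M[:3,:3]
E
python3 - <<'E'
from h import *
W=wcam([.45208,.066,.23727],[180,0,9.5])
O=np.array([[-35,45,50],[-35,-45,50],[50.5,20,101],[50.5,-20,101],[-15,8,126],[-15,-8,126],[15,8,126],[15,-8,126]])/1e3
s=[.4509,.0675,.1617]
print(proj(W,tf(s,O)).round(1).tolist())
ri=[.62356,-.03963,.1655]
print(proj(W,tf(ri,np.array([[-9,60,157.5],[5,60,171.5],[0,60,157.5],[-14,160,136.5],[-14,-20,136.5],[-9,-20,136.5],[0,160,157.5]])/1e3)).round(1).tolist())
a=cv2.imread("pics/w1.png")
b=cv2.resize(a[155:270,245:395],None,fx=5,fy=5,interpolation=cv2.INTER_CUBIC)
c=cv2.resize(a[0:70,260:410+0],None,fx=5,fy=5,interpolation=cv2.INTER_CUBIC)
cv2.imwrite("pics/w1b.png",b)
E
```

```text
[[275.5, 249.8], [362.6, 250.2], [294.7, 172.1], [343.7, 172.3], [308.8, 258.2], [328.7, 258.3], [308.7, 222.1], [329.2, 222.2]]
[[446.8, 21.2], [459.0, -17.1], [448.5, 3.1], [278.4, 39.8], [559.2, 40.0], [560.9, 31.2], [273.2, 3.0]]
```

View pics/w1b.png

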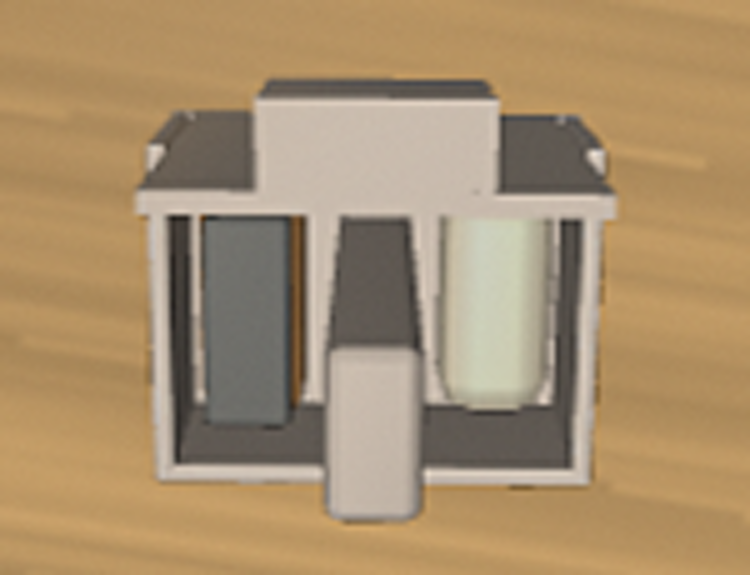

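Request:
jog_arm --linear '[[-0.07,-0.03,0.8],[0,0,0.8],[0,0,0.8],[0,0,0.8],[0,0,0.8],[0,0,0.24],[0,0,0]]' --twist '[[0,0,0],[0,0,0],[0,0,0],[0,0,0],[0,0,0],[0,0,0],[0,0,0]]'

```text
clock: 5.85
tool_pos: [0.4478, 0.0684, 0.1095]
ee_rot: [-179.9, 0.2, 9.6]
wrist_force: [-0.4, -1.4, 0.6]
width: 1.001
finger_force: 0.0
```

Request:
jog_arm --linear '[[0,0,0],[0,0,0],[0,0,0],[0,0,0],[0,0,0],[0,0,0],[0,0,0],[0,0,0]]' --twist '[[0,0,0],[0,0,0],[0,0,0],[0,0,0],[0,0,0],[0,0,0],[0,0,0],[0,0,0]]' --hand 1 --grip_force 40

```text
clock: 6.65
tool_pos: [0.4489, 0.0678, 0.1102]
ee_rot: [-180.0, 0.0, 9.5]
wrist_force: [-0.3, -0.3, 0.5]
width: 0.359
finger_force: 0.0
```

Request:
jog_arm --linear '[[0,0,0],[0,0,0],[0,0,0],[0,0,0],[0,0,0],[0,0,0]]' --twist '[[0,0,0],[0,0,0],[0,0,0],[0,0,0],[0,0,0],[0,0,0]]'

```text
clock: 7.25
tool_pos: [0.4487, 0.0679, 0.11]
ee_rot: [-180.0, 0.0, 9.5]
wrist_force: [-0.1, -0.8, -3.0]
width: 0.168
finger_force: 40.0
```

Request:
jog_arm --linear '[[0,0,-0.5],[0,0,-1],[0,0,-1],[0,0,0],[0,0,0]]' --twist '[[0,0,0],[0,0,0],[0,0,0],[0,0,0],[0,0,0]]'

```text
clock: 7.75
tool_pos: [0.449, 0.0679, 0.1852]
ee_rot: [180.0, -0.1, 9.5]
wrist_force: [-0.6, 0.0, -3.2]
width: 0.17
finger_force: 40.0
```

```bash
python3 - <<'E'
from h import *
s=ctrl.sense();print(s["clock"],s["tool_pos"],s["ee_rot"],s["wrist_force"],s["moment"],s["width"],s["finger_force"]); a=ctrl.grab_frame("wrist")[:,:,::-1]
cv2.imwrite("pics/w2.png",a)
b=cv2.resize(a[100:400,180:580],None,fx=2,fy=2,interpolation=cv2.INTER_CUBIC)
cv2.imwrite("pics/w2b.png",b)
E
```

```text
7.75 [0.44896946 0.06786996 0.18523381] [ 1.79983768e+02 -5.43934156e-02  9.54933353e+00] [-0.63617928  0.02368227 -3.24584056] [-0.08359334  0.1376218   0.01505909] 0.16965037465155244 39.988707304000854
```

View pics/w2.png

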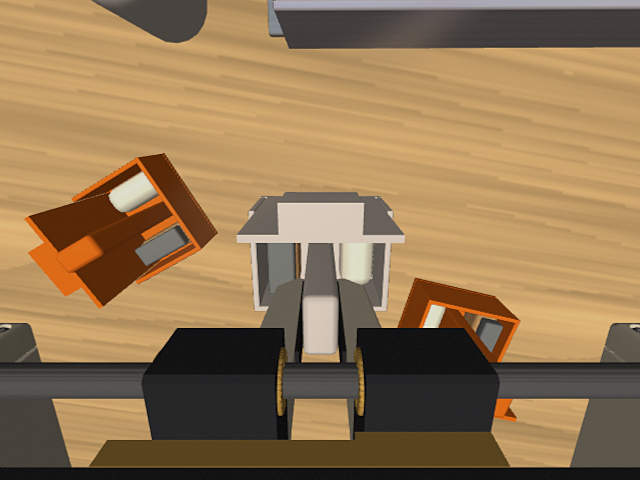

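Held and level: the bridge edge is at about (277–364, 202) and the grip top at (303–338, 295–353). I'll check its offset in the hand and work out the next move.

```bash
cat >> h.py <<'E'
RI=np.array([.62356,-.03963]); A=np.radians(9.5)
def inrail(p): e=np.array(p[:2])-RI; return np.array([np.cos(A)*e[0]+np.sin(A)*e[1],-np.sin(A)*e[0]+np.cos(A)*e[1]])*1e3
E
python3 - <<'E'
from h import *
s=ctrl.sense();W=wcam(s["tool_pos"],s["ee_rot"])
O=np.array([[50.5,20,101],[50.5,-20,101],[-15,8,126],[-15,-8,126],[35,40,101],[35,-40,101]])/1e3-[0,0,.110]
P=tf([*s["tool_pos"][:2],A],O)+[0,0,s["tool_pos"][2]]
print(proj(W,P).round(1).tolist()); P[:,0]+=.001; print(proj(W,P)[0]);print(inrail(s["tool_pos"]))
a=cv2.imread("pics/w2.png");print(a[190:215,320].sum(1).tolist(),a[340:360,320].sum(1).tolist(),a[210,270:372].sum(1).tolist())
E
```

```text
[[278.4, 202.9], [364.9, 203.1], [303.6, 357.5], [339.2, 357.6], [237.5, 234.9], [405.6, 235.2]]
[278.64973162 200.82176383]
[-155.26053553  135.05920246]
[444, 438, 311, 277, 292, 293, 295, 297, 300, 302, 289, 272, 347, 652, 616, 611, 608, 610, 612, 610, 605, 611, 604, 609, 608] [593, 592, 592, 595, 593, 594, 589, 591, 590, 591, 590, 594, 570, 492, 437, 463, 471, 466, 456, 430] [298, 301, 296, 301, 295, 291, 266, 442, 643, 616, 611, 609, 608, 611, 606, 606, 608, 610, 610, 607, 611, 611, 613, 608, 610, 613, 610, 609, 607, 611, 609, 610, 609, 610, 608, 607, 609, 611, 609, 610, 610, 608, 612, 610, 610, 607, 611, 607, 609, 608, 605, 605, 609, 607, 607, 607, 605, 610, 607, 608, 606, 605, 606, 606, 608, 605, 609, 609, 606, 606, 605, 608, 605, 607, 606, 605, 604, 602, 606, 604, 607, 606, 609, 606, 604, 604, 601, 604, 605, 605, 604, 608, 626, 559, 319, 283, 290, 293, 294, 294, 298, 291]
```

Request:
jog_arm --linear '[[0.8,0,0],[0.8,0.3,0],[0.32,0.9,0],[0.25,0.9,0],[0.25,0.9,0],[0.25,0.9,0],[0.25,0.9,0],[0.25,0.7,0],[0,0,0],[0,0,0]]' --twist '[[0,0,0],[0,0,0],[0,0,0],[0,0,0],[0,0,0],[0,0,0],[0,0,0],[0,0,0],[0,0,0],[0,0,0]]'

```text
clock: 8.8
tool_pos: [0.5689, -0.0789, 0.1831]
ee_rot: [-179.9, 0.2, 9.5]
wrist_force: [0.4, 0.2, -2.1]
width: 0.169
finger_force: 40.0
```

```bash
python3 - <<'E'
from h import *
s=ctrl.sense();print(s["clock"],inrail(s["tool_pos"]),s["tool_pos"][2],s["ee_rot"],s["wrist_force"]); a=ctrl.grab_frame("wrist")[:,:,::-1]
cv2.imwrite("pics/w3.png",cv2.resize(a[90:330,160:480],None,fx=2.5,fy=2.5,interpolation=cv2.INTER_CUBIC))
E
```

```text
8.8 [-60.38773453 -29.73002481] 0.18308894919468358 [-179.8667371     0.20698657    9.48252206] [ 0.41955285  0.18760486 -2.07202508]
```

View pics/w3.png

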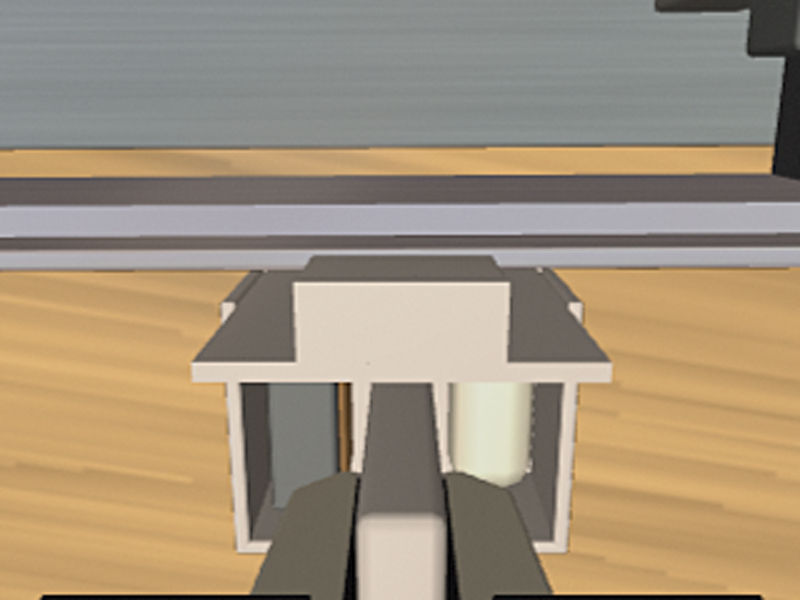

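The wrist crop shows the tongue's lower edge (row 256) just over the lip strip (rows 248–270), square to the rail, with the back wall at rows 205–235. Next I'll feel for the wall.

Request:
jog_arm --linear '[[0.07,0,0],[0.07,0,0],[0,0,0]]' --twist '[[0,0,0],[0,0,0],[0,0,0]]'

```text
clock: 9.15
tool_pos: [0.5744, -0.0776, 0.1854]
ee_rot: [180.0, -0.0, 9.6]
wrist_force: [-0.7, 0.8, -2.8]
width: 0.167
finger_force: 40.0
```

Request:
jog_arm --linear '[[0.04,0,0],[0,0,0]]' --twist '[[0,0,0],[0,0,0]]'

```text
clock: 9.35
tool_pos: [0.5755, -0.0779, 0.1854]
ee_rot: [180.0, -0.0, 9.6]
wrist_force: [0.2, -0.8, -3.1]
width: 0.168
finger_force: 40.0
```

Request:
jog_arm --linear '[[0.04,0,0],[0,0,0]]' --twist '[[0,0,0],[0,0,0]]'

```text
clock: 9.55
tool_pos: [0.5767, -0.078, 0.1853]
ee_rot: [180.0, -0.0, 9.5]
wrist_force: [-0.5, -0.5, -2.0]
width: 0.166
finger_force: 40.0
```

Request:
jog_arm --linear '[[0.03,0,0],[0,0,0]]' --twist '[[0,0,0],[0,0,0]]'

```text
clock: 9.75
tool_pos: [0.5776, -0.0778, 0.1853]
ee_rot: [180.0, -0.0, 9.5]
wrist_force: [0.4, 0.3, -2.5]
width: 0.172
finger_force: 40.0
```

Request:
jog_arm --linear '[[0.03,0,0],[0,0,0]]' --twist '[[0,0,0],[0,0,0]]'

```text
clock: 9.95
tool_pos: [0.5779, -0.0778, 0.1852]
ee_rot: [-180.0, 0.1, 9.5]
wrist_force: [-1.5, -1.3, -1.3]
width: 0.17
finger_force: 40.0
```

Request:
jog_arm --linear '[[0.02,0,0],[0,0,0]]' --twist '[[0,0,0],[0,0,0]]'

```text
clock: 10.15
tool_pos: [0.5779, -0.0778, 0.1852]
ee_rot: [-180.0, 0.1, 9.5]
wrist_force: [-4.9, -1.7, 0.4]
width: 0.163
finger_force: 40.0
```

Request:
jog_arm --linear '[[-0.085,0,0],[0,0,0]]' --twist '[[0,0,0],[0,0,0]]'

```text
clock: 10.35
tool_pos: [0.5766, -0.0779, 0.1853]
ee_rot: [-180.0, -0.1, 9.5]
wrist_force: [1.1, -0.9, -2.5]
width: 0.169
finger_force: 40.0
```

Request:
jog_arm --linear '[[0,0,0.12],[0,0,0.1],[0,0,0]]' --twist '[[0,0,0],[0,0,0],[0,0,0]]'

```text
clock: 10.65
tool_pos: [0.5762, -0.0778, 0.1779]
ee_rot: [-180.0, 0.1, 9.5]
wrist_force: [-0.5, -0.9, -3.5]
width: 0.169
finger_force: 40.0
```

Request:
jog_arm --linear '[[0,0,0.07],[0,0,0]]' --twist '[[0,0,0],[0,0,0]]'

```text
clock: 10.85
tool_pos: [0.5763, -0.0779, 0.1762]
ee_rot: [-180.0, 0.0, 9.5]
wrist_force: [0.2, 0.1, -2.7]
width: 0.166
finger_force: 40.0
```

Request:
jog_arm --linear '[[0,0,0.06],[0,0,0]]' --twist '[[0,0,0],[0,0,0]]'

```text
clock: 11.05
tool_pos: [0.5763, -0.078, 0.1745]
ee_rot: [-180.0, 0.0, 9.5]
wrist_force: [0.1, 0.1, -4.0]
width: 0.172
finger_force: 40.0
```

Request:
jog_arm --linear '[[0,0,0.06],[0,0,0]]' --twist '[[0,0,0],[0,0,0]]'

```text
clock: 11.25
tool_pos: [0.5763, -0.078, 0.1727]
ee_rot: [-180.0, 0.0, 9.5]
wrist_force: [-0.3, -0.0, -2.7]
width: 0.167
finger_force: 40.0
```

Request:
jog_arm --linear '[[0,0,0.1],[0,0,0.05],[0,0,0]]' --twist '[[0,0,0],[0,0,0],[0,0,0]]'

```text
clock: 11.55
tool_pos: [0.5762, -0.0779, 0.1681]
ee_rot: [-180.0, 0.0, 9.5]
wrist_force: [0.1, -0.3, -3.2]
width: 0.174
finger_force: 40.0
```

Request:
jog_arm --linear '[[0,0,0.1],[0,0,0.1],[0,0,0]]' --twist '[[0,0,0],[0,0,0],[0,0,0]]'

```text
clock: 11.85
tool_pos: [0.5761, -0.0779, 0.1618]
ee_rot: [-180.0, 0.1, 9.5]
wrist_force: [-0.1, -0.5, -2.8]
width: 0.17
finger_force: 40.0
```

Request:
jog_arm --linear '[[0,0,0.06],[0,0,0]]' --twist '[[0,0,0],[0,0,0]]'

```text
clock: 12.05
tool_pos: [0.5763, -0.078, 0.1604]
ee_rot: [-180.0, 0.0, 9.5]
wrist_force: [0.5, 0.2, -2.7]
width: 0.168
finger_force: 40.0
```

Request:
jog_arm --linear '[[0,0,0.04],[0,0,0]]' --twist '[[0,0,0],[0,0,0]]'

```text
clock: 12.25
tool_pos: [0.5764, -0.078, 0.1593]
ee_rot: [-180.0, 0.0, 9.5]
wrist_force: [0.6, -1.0, -2.7]
width: 0.167
finger_force: 40.0
```

Request:
jog_arm --linear '[[0,0,0.03],[0,0,0]]' --twist '[[0,0,0],[0,0,0]]'

```text
clock: 12.45
tool_pos: [0.5764, -0.078, 0.1585]
ee_rot: [-180.0, 0.0, 9.5]
wrist_force: [-0.2, -0.1, -3.2]
width: 0.17
finger_force: 40.0
```

Request:
jog_arm --linear '[[0,0,0.03],[0,0,0]]' --twist '[[0,0,0],[0,0,0]]'

```text
clock: 12.65
tool_pos: [0.5763, -0.078, 0.1575]
ee_rot: [-180.0, 0.0, 9.5]
wrist_force: [1.3, 0.1, -3.1]
width: 0.171
finger_force: 40.0
```

Request:
jog_arm --linear '[[0,0,0.03],[0,0,0]]' --twist '[[0,0,0],[0,0,0]]'

```text
clock: 12.85
tool_pos: [0.5764, -0.078, 0.1567]
ee_rot: [180.0, 0.0, 9.5]
wrist_force: [-0.1, 0.6, -3.0]
width: 0.17
finger_force: 40.0
```

Request:
jog_arm --linear '[[0,0,0.03],[0,0,0]]' --twist '[[0,0,0],[0,0,0]]'

```text
clock: 13.05
tool_pos: [0.5765, -0.0781, 0.1565]
ee_rot: [180.0, -0.0, 9.5]
wrist_force: [-2.4, -0.2, 2.8]
width: 0.169
finger_force: 40.0
```

Floor felt at TCP z 0.1565, so the rail sits about 2.5 mm high, as seen in the images. Now a slight lift, then slide along +y (tool −y).

Request:
jog_arm --linear '[[0,0,-0.05],[0,-0.3,0],[0,-0.4,0],[0,-0.4,0],[0,-0.3,0],[0,0,0]]' --twist '[[0,0,0],[0,0,0],[0,0,0],[0,0,0],[0,0,0],[0,0,0]]'

```text
clock: 13.65
tool_pos: [0.569, -0.0346, 0.1573]
ee_rot: [-180.0, 0.0, 9.7]
wrist_force: [0.6, 0.1, -3.0]
width: 0.171
finger_force: 40.0
```

```bash
python3 - <<'E'
from h import *
s=ctrl.sense();print(s["clock"],inrail(s["tool_pos"]),s["tool_pos"][2],s["ee_rot"],s["wrist_force"])
E
```

```text
13.65 [-53.02932301  13.93105274] 0.1572788813539296 [-1.79963979e+02  2.42758719e-02  9.66498996e+00] [ 0.57152153  0.0736465  -2.99604215]
```

Request:
jog_arm --linear '[[0,-0.4,0],[0,-0.5,0],[0,-0.5,0],[0,-0.5,0],[0,-0.4,0],[0,-0.2,0],[0,0,0],[0,0,0]]' --twist '[[0,0,0],[0,0,0],[0,0,0],[0,0,0],[0,0,0],[0,0,0],[0,0,0],[0,0,0]]'

```text
clock: 14.45
tool_pos: [0.5572, 0.0373, 0.1574]
ee_rot: [180.0, -0.0, 9.6]
wrist_force: [1.0, 1.2, -2.8]
width: 0.166
finger_force: 40.0
```

```bash
python3 - <<'E'
from h import *
s=ctrl.sense();print(s["clock"],inrail(s["tool_pos"]),s["tool_pos"][2],s["ee_rot"],s["wrist_force"])
E
```

```text
14.45 [-52.79148971  86.83890291] 0.15739693899936041 [ 1.7997404e+02 -1.0877351e-02  9.5708864e+00] [ 0.96617015  1.21577577 -2.75759272]
```

18 mm to go. Continuing in small steps.

Request:
jog_arm --linear '[[0,-0.15,0],[0,-0.15,0],[0,-0.1,0],[0,0,0]]' --twist '[[0,0,0],[0,0,0],[0,0,0],[0,0,0]]'

```text
clock: 14.85
tool_pos: [0.5549, 0.0495, 0.1573]
ee_rot: [-180.0, 0.0, 9.6]
wrist_force: [-0.2, -0.1, -2.3]
width: 0.169
finger_force: 40.0
```

Request:
jog_arm --linear '[[0,-0.05,0],[0,-0.03,0],[0,0,0]]' --twist '[[0,0,0],[0,0,0],[0,0,0]]'

```text
clock: 15.15
tool_pos: [0.5546, 0.0516, 0.1574]
ee_rot: [-180.0, 0.0, 9.6]
wrist_force: [0.0, 0.2, -3.0]
width: 0.167
finger_force: 40.0
```

Request:
jog_arm --linear '[[0,-0.04,0],[0,0,0]]' --twist '[[0,0,0],[0,0,0]]'

```text
clock: 15.35
tool_pos: [0.5544, 0.0528, 0.1573]
ee_rot: [-180.0, 0.0, 9.6]
wrist_force: [0.3, 0.9, -2.0]
width: 0.17
finger_force: 40.0
```

Request:
jog_arm --linear '[[0,-0.03,0],[0,0,0]]' --twist '[[0,0,0],[0,0,0]]'

```text
clock: 15.55
tool_pos: [0.5543, 0.0537, 0.1574]
ee_rot: [180.0, -0.0, 9.5]
wrist_force: [0.5, 0.9, -2.9]
width: 0.17
finger_force: 40.0
```

Request:
jog_arm --linear '[[0,-0.03,0],[0,0,0]]' --twist '[[0,0,0],[0,0,0]]'

```text
clock: 15.75
tool_pos: [0.5542, 0.0539, 0.1574]
ee_rot: [179.9, 0.0, 9.5]
wrist_force: [-0.9, -3.4, -3.0]
width: 0.17
finger_force: 40.0
```

Request:
jog_arm --linear '[[0,-0.03,0],[0,0,0]]' --twist '[[0,0,0],[0,0,0]]'

```text
clock: 15.95
tool_pos: [0.5542, 0.0542, 0.1574]
ee_rot: [179.9, 0.0, 9.5]
wrist_force: [1.3, -6.3, -1.9]
width: 0.174
finger_force: 40.0
```

Request:
jog_arm --linear '[[0,-0.03,0],[0,0,0]]' --twist '[[0,0,0],[0,0,0]]'

```text
clock: 16.15
tool_pos: [0.5541, 0.0544, 0.1575]
ee_rot: [179.8, 0.0, 9.5]
wrist_force: [0.6, -7.4, -3.3]
width: 0.167
finger_force: 40.1
```

Butted at about 7 N. Relieving the push, setting it on the floor, then releasing.

Request:
jog_arm --linear '[[0,0.04,0],[0,0,0.03],[0,0,0]]' --twist '[[0,0,0],[0,0,0],[0,0,0]]'

```text
clock: 16.45
tool_pos: [0.5544, 0.0542, 0.1568]
ee_rot: [179.9, -0.0, 9.5]
wrist_force: [-0.1, -6.2, -1.3]
width: 0.17
finger_force: 40.0
```

Request:
jog_arm --linear '[[0,0,0],[0,0,0],[0,0,0],[0,0,0],[0,0,0],[0,0,0],[0,0,0],[0,0,0]]' --twist '[[0,0,0],[0,0,0],[0,0,0],[0,0,0],[0,0,0],[0,0,0],[0,0,0],[0,0,0]]' --hand -0.2

```text
clock: 17.25
tool_pos: [0.554, 0.0551, 0.1564]
ee_rot: [-180.0, 0.0, 9.5]
wrist_force: [0.4, -0.1, 0.2]
width: 0.601
finger_force: 0.0
```

```bash
python3 - <<'E'
from h import *
s=ctrl.sense();print(s["clock"],inrail(s["tool_pos"]),s["tool_pos"][2],s["width"],s["wrist_force"])
a=ctrl.grab_frame("wrist")[:,:,::-1]
cv2.imwrite("pics/w4.png",a)
E
```

```text
17.25 [-52.95821552 104.95498035] 0.15642444445966638 0.6012121826458835 [ 0.41657592 -0.10780804  0.21382177]
```

View pics/w4.png

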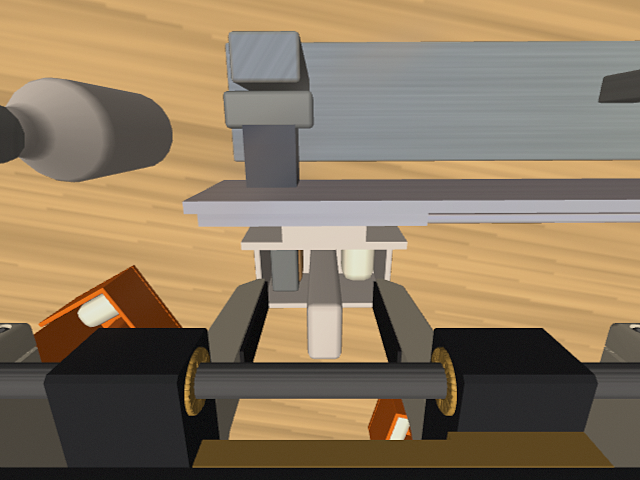

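The caddy is hanging under the keeper with the fingers clear on both sides of the grip (307–342, 310–357). Retracting straight up.

Request:
jog_arm --linear '[[0,0,-0.4],[0,0,-0.8],[0,0,-0.8],[0,0,-0.8],[0,0,-0.8],[-0.5,0,-0.5],[-1,0,0],[-1,0,0],[-1,0,0],[0,0,0]]' --twist '[[0,0,0],[0,0,0],[0,0,0],[0,0,0],[0,0,0],[0,0,0],[0,0,0],[0,0,0],[0,0,0],[0,0,0]]'

```text
clock: 18.3
tool_pos: [0.4476, 0.0377, 0.2806]
ee_rot: [180.0, 0.0, 9.5]
wrist_force: [0.2, -0.5, -0.2]
width: 0.602
finger_force: 0.0
```

```bash
python3 - <<'E'
from h import *
s=ctrl.sense();W=wcam(s["tool_pos"],s["ee_rot"]);print(s["clock"],s["tool_pos"],s["ee_rot"])
a=ctrl.grab_frame("wrist")[:,:,::-1]
z=.0465
o=RI+np.array([[np.cos(A),-np.sin(A)],[np.sin(A),np.cos(A)]])@[-.0530,.105]
O=np.array([[35,40,101],[35,-40,101],[15,8,126],[15,-8,126],[-15,8,126],[-15,-8,126]])/1e3+[0,0,z]
q=proj(W,tf([*o,A],O));print(q.round(1).tolist())
u,v=q.mean(0).astype(int);x0,y0=max(0,min(u-100,440)),max(0,min(v-90,330));print(x0,y0)
cv2.imwrite("pics/w5.png",cv2.resize(np.ascontiguousarray(a[y0:y0+150,x0:x0+200]),None,fx=4,fy=4,interpolation=cv2.INTER_CUBIC))
E
```

```text
18.3 [0.44762119 0.03769464 0.2806426 ] [1.79980704e+02 4.08494623e-03 9.52724028e+00]
[[266.6, 43.0], [376.7, 43.1], [309.9, 67.5], [333.6, 67.5], [310.2, 114.7], [333.0, 114.7]]
221 0
```

View pics/w5.png

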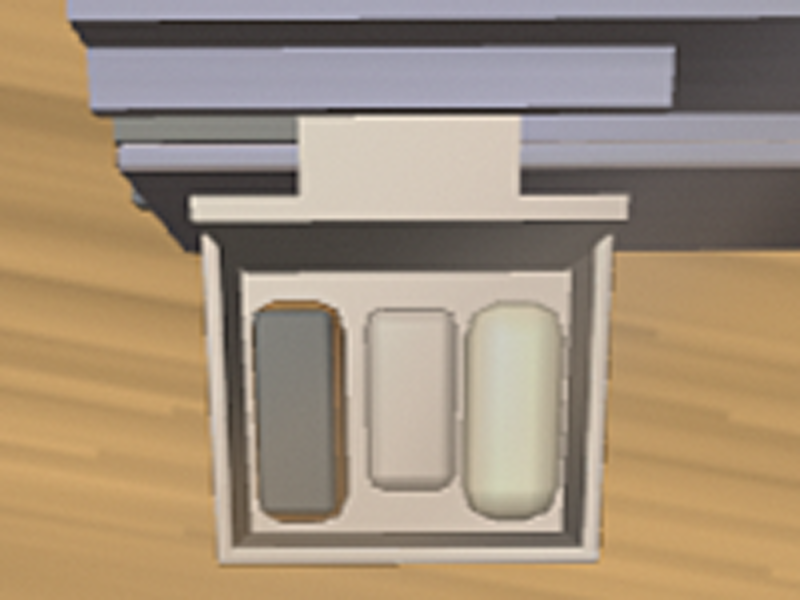

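The crop shows the hook's left edge (300,115–195) touching the end stop block (115–298, 115–140). The caddy hangs upright and the gripper is clear. Handing in.

```bash
python3 -c "
from workcell import ctrl
print(ctrl.sign_off())"
```

```text
the job is handed in; nothing more can be done
None
```

The caddy hangs released on the rail, its hook down in the groove under the keeper and butted against the end stop; soap, tumbler and jar were not touched, and I handed in at about 18 s (the hand-in returned no verdict).

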